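# Fit the tine rotor to the cultivator's drive shaft and hold it pressed

### The arm

A 6-joint arm with a two-finger parallel gripper is mounted at the origin on the work surface. World frame = base frame: x ahead of the robot, y to its left, z up, the work surface at z = 0. Lengths are in mm, angles in rad, forces in N, time in s.
With the tool pointing down it reaches from about 275 to 750 mm from the base axis. Payload 10.2 kg.
Tool frame: the origin (TCP) lies between the finger pads; the fingertips stand tip_extent ahead of it and the grasp point (between the pads) lies 11 mm behind it (tip_extent is the distance from the TCP to the fingertips, in mm); z points along the fingers, y is the direction in which the jaws open and shut (so a half turn about z gives the same grasp; the last joint's range is limited). The gripper opens to 88 mm and grips with 3 to 60 N. Pads are 18 mm wide; open, the fingers measure 123 mm over their backs; the gripper's body (75 mm by 187 mm) begins 45 mm behind the grasp point.
Start: joints at [1.05, 0.313, 1.498, -0, 1.331, -0.223], TCP at [154.057, 501.894, 246.72] pointing down, gripper open.
Joint ranges: [-2.94, 2.94], [-0.97, 2.17], [0.19, 2.56], [-1.23, 4.37], [0.02, 3.11], [-2.88, 2.88]. Speed limits (rad/s): [2.39, 2.39, 3.01, 3.14, 3.14, 3.14].

### API

Orientations are given as a unit quaternion [w, x, y, z].
In Python, from rig import * gives the robot as it stands.
- The arm moves only by the tool carry_out, never from a script. Its argument "steps" is a list that holds one entry, the list of rows, each a list of 5 numbers: the gripper's target within -1 to 1 (shut at 1, half-way at 0, fully open at -1), then the shift along the tool's x, y, z in mm, then the turn about the tool's z in rad. A call has 1 to 8 rows; each row shifts and turns the commanded pose from where the row before left it, along the tool's axes as they then stand; what a row does not reach is not made up. A row lasts 1/8 s, in which the tool goes at most 62.5 mm and 10.7 degrees, less where a joint would pass 70% of its speed; a pose out of reach is approached as far as the arm can. A call is refused whole if a number of a shift passes 62.5 or a number of a turn 0.188, either way. A call with a gripper value outside its range is refused whole. The fingers move at their own pace and stop on an object; "grip_force" is the grip in N (left out, the last holds). Time passes only in rows, so rows that do not move let the fingers close. It gives the time, the measured TCP pose, the force and the opening at its end, in the units of the state.
- sense(): the state, without advancing time (a new reading comes with each control period).
- get_image(name): name is "side" or "top"; returns a dict with "image" (420x560x3 uint8, red, green, blue), "fx", "fy", "cx", "cy" (pixels), "k1" (the pictures are not rectified: a ray, as slopes to the right and down, at radius r is drawn at 1 + k1 r^2 times it, then the intrinsics apply), "R" (3x3) and "t" (3): a world point X has camera coordinates R X + t. Camera axes: x right, y down, z forward; pixel columns grow to the right and rows downward; lengths in mm; the calibration is good to about 2 mm. A picture is of the moment at which its call begins. There is no depth.
- close_job(): hands the job in, once; it reports no verdict.
Trained networks look in the newest picture that a camera, given by its name, has taken for a name from the list of things; names that differ only in an ending like _2 or _b are one class to them, and where a whole thing is asked for, a point or a joint stands for the part that bears it (a point fixed in the world has none). Each returns a list of dicts, best first, with "conf" (0 to 1); they miss things now and then, are a little off and sometimes report something else, mostly with a low value. They report only what shows in the picture. A call takes as long as a camera call. They do not tell look-alikes from the thing itself.
- search_frame(camera, thing): "box" ([left, top, width, height] in pixels, round what is visible of it).
The state is a dict: "clock": time; "joints": joint angles; "qvel": joint speeds; "effort": joint torques, N m; "eef_pos": TCP position; "tcp_rot": TCP orientation; "force": force on the tool from outside, world axes, zero at the start; "wrist_torque": the same for the moment, N m; "opening": opening from 0.0 (shut) to 1.0 (fully open).
Only numpy, scipy, OpenCV 4.12 (cv2) and the standard library are available. Lean on these libraries where they do the work, as an engineer would, in place of code of your own. Each camera call takes 0.05 s, during which the arm holds its last target.

### The job

On the cultivator's splined drive shaft, which points up from the gear case in the bench vice, thread first the wide flat washer down onto the sprung seat, then the narrower spacer collar down onto the washer. Then fit the four-tine rotor the same way up as it lies: turn it until its splines mesh, slide it home onto the collar and press the stack down fully against the spring, so that the clip groove comes clear above the hub. Finish while still holding the rotor pressed down (do not let go, so that I can slip the clip in), and leave the clip and the other things where they are.

Things in the scene. Friction and masses are not known exactly. Their poses are not given: they have to be found in the camera images.
- drive: Aluminium gear case, 90 mm across, top face 97 mm above the bench, fixed, with its stub tube (along this frame's +x, axis 70 mm up) clamped in a grey bench vice centred 205 mm along +x, up to 100 mm high. Origin on the bench under the shaft's axis, z up.
- shaft_top (a point): Centre of the upper end of the vertical steel shaft on the gear case; z up along the shaft. The top 17 mm are a plain pilot, diameter 15 mm, its upper 3 mm chamfered, with the clip groove 8 to 11 mm below the top. The shaft will not turn by hand (self-locking gear).
- spline_end (a point): Point on the shaft's axis at the upper end of its splines, 17 mm below the shaft's top. Four straight splines run from here down past the seat, standing out along this point's +x, +y, -x and -y: core 16 mm diameter, 24 mm across the splines, each 6 mm wide; their first 4 mm are chamfered.
- seat_top (a point): Centre of the top face of the sprung seat: a flat steel ring 36 mm across around the shaft, 55 mm below the shaft's top when not pressed, 17 mm above the gear case top. z up. It sinks with joint seat.
- seat (a joint): How far the sprung seat is pressed down, 0 (up) to 0.005 m (bottomed). It starts to move at 7 N and bottoms at 11 N; the weight of the parts alone does not move it. At the bottom the clip groove is clear of the rotor's hub.
- washer_c (a point): Centre of the wide flat steel washer: outside diameter 56 mm, hole 27 mm, 8 mm thick; z is its axis. It lies flat in the green tray.
- collar_c (a point): Centre of the steel spacer collar: outside diameter 40 mm, hole 27 mm, 10 mm high; z is its axis. It stands in the green tray. Washer and collar may be in either end of the tray.
- tray: Low green plastic tray, fixed: 260 mm (its x) by 180 mm (its y), rim 14 mm high, walls and floor 3 mm thick. Origin at the centre of its underside, on the bench.
- rotor_c (a point): Centre, half-way up, of the hub of the dark steel tine rotor: a tube 40 mm outside, 30 mm high, upright on the bench; 0.2 to 0.4 kg. Four flat tines, 4 mm thick, reach 85 mm from the axis along +x, +y, -x, -y of this point; their top is 8 mm above the hub's lower end, so the upper 22 mm of hub are free to grip. Seated on collar and washer it is 33 mm above the seat's top.
- rotor_bore (a point): Centre of the lower end of the rotor's bore, axes as rotor_c. Four inward teeth (tips on an 18 mm circle) and four grooves (26 mm across) in line with the tines; 1 mm clearance each side of the shaft's splines. It meshes with a tine in line with any spline (every 90 degrees), within about 5 degrees; else the teeth rest on the spline ends.
- clip: Bystander: steel wire retaining clip, 45 by 15 mm and 5 mm high, lying in the tray midway along one long side. Origin on its underside.
- pot: Bystander: white ceramic plant pot, 120 mm across, 110 mm high. Origin at the centre of its underside.
- jar: Bystander: closed glass jar, 84 mm across, 120 mm high. Origin at the centre of its underside.
- tin: Bystander: low aluminium grease tin, 66 mm across, 45 mm high. Origin at the centre of its underside.
- wrench: Bystander: steel spanner 150 mm long lying along its x. Origin at its middle, on its underside.
- brush: Bystander: flat brush 200 mm long lying along its x. Origin at its middle, on its underside.
- trowel: Bystander: hand trowel 270 mm long lying along its x, wooden grip at -x. Origin near its middle, on its underside.
Things that resemble listed ones, but are neither listed nor needed, are in the scene too. What is shaped like the part that bears washer_c but brown or turquoise is not meant.

How it is judged:
By the outcome, as a careful person would: the job done as asked, in the order asked, and still so for the second after the job is handed in, while the arm keeps its last pose, push and grip.
It also fails if it takes over 64 s, if anything falls off the work surface, if the arm or the gripper's body presses on something with over 40 N, if the wrist force passes 120 N, or if a joint passes its speed limit or range.

## Working session

There is one attempt and no reset: what is moved stays moved. The work goes in short steps, Python scripts to look and compute and a tool call to move; the robot and the scene stay as the last step left them, time stands still between calls to the robot, and variables do not carry over. Pictures are saved under pics/ and viewed, and the job is handed in when it is done.

Besides the shell and the picture viewer there is one more tool, called after ">>>" by a JSON object that holds its "op" and its "data". carry_out: Moves the arm, as the interface text tells. Its arguments: {"type":"object","properties":{"steps":{"type":"array"},"grip_force":{"type":"number"}},"required":["steps"]}

```bash
ls; mkdir -p pics; cat > h.py <<'E'
from rig import *
import numpy as np, cv2, json
def shot(name,fn=None):
    d=get_image(name)
    im=cv2.cvtColor(np.asarray(d['image']),cv2.COLOR_RGB2BGR)
    if fn: cv2.imwrite('pics/'+fn+'.png',im)
    d['bgr']=im
    np.save('pics/cal_%s.npy'%name,{k:d[k] for k in d},allow_pickle=True)
    return d
def last(name): return np.load('pics/cal_%s.npy'%name,allow_pickle=True).item()
def ray(d,u,v):
    x=(u-d['cx'])/d['fx'];y=(v-d['cy'])/d['fy']
    rd=np.hypot(x,y);r=rd
    for _ in range(30): r=rd/(1+d['k1']*r*r)
    s=r/rd if rd>0 else 1
    R=np.array(d['R']);t=np.array(d['t'])
    return -R.T@t, R.T@np.array([x*s,y*s,1.])
def at(d,u,v,z):
    o,w=ray(d,u,v); return o+w*(z-o[2])/w[2]
def proj(d,X):
    c=np.array(d['R'])@np.asarray(X,float)+np.array(d['t'])
    x,y=c[0]/c[2],c[1]/c[2];k=1+d['k1']*(x*x+y*y)
    return np.array([d['fx']*x*k+d['cx'],d['fy']*y*k+d['cy']])
E
python3 - <<'E'
from h import *
for n in('top','side'):
    d=shot(n,n+'0'); print(n,d['fx'],d['cx'],d['cy'],d['k1'],-np.array(d['R']).T@np.array(d['t']),np.array(d['R']).round(3).tolist())
print(sense())
E
```

```text
pics
top 491.0129293345614 275.4353915448294 212.28049793881897 -0.1592999800571068 [ 331.80971949  -31.39146374 1915.22113392] [[0.025, -1.0, -0.016], [-0.99, -0.023, -0.136], [0.136, 0.02, -0.991]]
side 409.0866597410193 280.1172654643753 213.88335806663235 -0.01862662663277959 [ 147.12965563  778.77916545 1030.87988042] [[-0.886, -0.464, -0.005], [-0.322, 0.624, -0.712], [0.333, -0.629, -0.702]]
{'clock': 0.1, 'joints': array([ 1.04962041e+00,  3.13405701e-01,  1.49833844e+00,  1.25795502e-05,
        1.33099548e+00, -2.23418886e-01]), 'qvel': array([ 8.46225518e-05, -7.66203991e-04, -1.08849633e-03,  3.99723068e-05,
        1.75846675e-03, -1.77266791e-03]), 'effort': array([ 3.33773954e-03, -4.02807605e+01, -2.52643400e+01,  6.96394150e-02,
        3.41881556e-02, -8.03274929e-05]), 'eef_pos': array([153.93790822, 501.71324064, 246.22086081]), 'tcp_rot': array([-2.14298668e-04,  1.48330606e-01,  9.88937664e-01, -5.31974161e-04]), 'force': array([ 0.42799248, -0.05696664,  0.93948009]), 'wrist_torque': array([-0.01701485, -0.06969396,  0.00683629]), 'opening': 1.001258139455852}
```

View pics/top0.png

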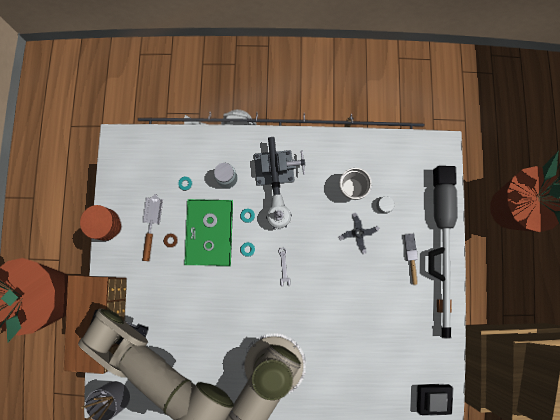

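View pics/side0.png

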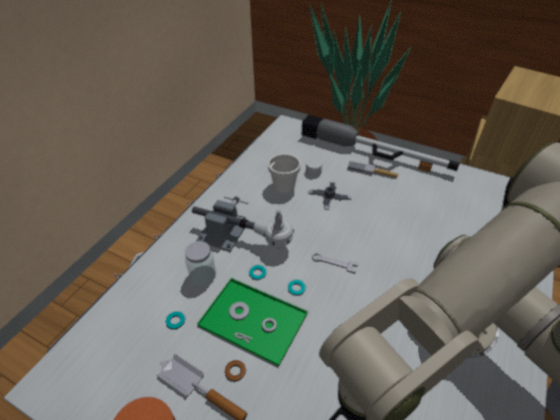

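```bash
python3 - <<'E'
from h import *
print([n for n in dir() if not n.startswith('_')])
for n in('top','side'):
  for t in('drive','washer_c','collar_c','rotor_c','tray','shaft_top','seat_top','pot','jar','tin','clip'):
    print(n,t,[(np.round(x['box'],1).tolist(),round(x['conf'],2)) for x in search_frame(n,t)[:4]])
E
```

```text
['MotionError', 'at', 'close_job', 'cv2', 'get_image', 'json', 'last', 'np', 'proj', 'ray', 'search_frame', 'sense', 'shot', 'tip_extent']
top drive [([254.4, 138.7, 52.8, 90.1], 0.83)]
top washer_c [([341.3, 213.5, 38.0, 41.4], 0.53), ([239.6, 209.9, 15.1, 10.9], 0.51), ([176.2, 174.1, 16.8, 17.1], 0.5), ([200.5, 213.6, 14.6, 12.5], 0.48)]
top collar_c []
top rotor_c [([337.8, 210.6, 42.7, 43.9], 0.89)]
top tray [([183.7, 201.3, 47.2, 64.6], 0.6)]
top shaft_top [([275.0, 218.1, 5.9, -0.4], 0.49), ([203.3, 240.3, 10.7, 10.1], 0.48)]
top seat_top [([275.7, 214.8, 6.5, 2.0], 0.46)]
top pot [([341.1, 167.8, 28.7, 32.8], 0.81), ([257.1, 139.4, 50.5, 91.4], 0.71)]
top jar [([215.6, 162.8, 22.6, 24.0], 0.69)]
top tin [([378.4, 196.3, 17.5, 18.1], 0.66)]
top clip []
side drive [([192.8, 201.8, 102.3, 48.1], 0.66), ([275.6, 211.9, 4.8, 12.1], 0.62), ([264.7, 154.5, 34.9, 39.3], 0.23)]
side washer_c [([166.8, 309.8, 17.8, 17.0], 0.77), ([285.5, 280.6, 22.4, 17.6], 0.77), ([225.8, 356.9, 23.2, 24.4], 0.74), ([229.0, 303.2, 20.6, 17.0], 0.6)]
side collar_c [([262.3, 316.0, 15.4, 15.4], 0.6)]
side rotor_c [([309.3, 183.0, 40.2, 29.9], 0.71)]
side tray [([197.5, 279.7, 110.5, 86.3], 0.66), ([315.4, 252.4, 40.9, 18.4], 0.21)]
side shaft_top [([271.9, 210.8, 7.7, 10.1], 0.67)]
side seat_top [([312.0, 253.3, 42.6, 17.1], 0.34)]
side pot []
side jar [([183.1, 241.4, 32.6, 42.4], 0.73)]
side tin [([305.5, 160.2, 13.8, 18.5], 0.72)]
side clip []
```

```bash
python3 - <<'E'
from h import *
t=cv2.imread('pics/top0.png');s=cv2.imread('pics/side0.png')
a=cv2.resize(t[190:275,175:300],None,fx=6.4,fy=6.4,interpolation=cv2.INTER_CUBIC)
cv2.imwrite('pics/c1.png',a[:600])
cv2.imwrite('pics/c2.png',cv2.resize(s[190:365,190:350],None,fx=3.4,fy=3.4,interpolation=cv2.INTER_CUBIC)[:600])
cv2.imwrite('pics/c3.png',cv2.resize(t[195:265,325:395],None,fx=8,fy=8,interpolation=cv2.INTER_CUBIC))
E
```

```text
(no output)
```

View pics/c1.png

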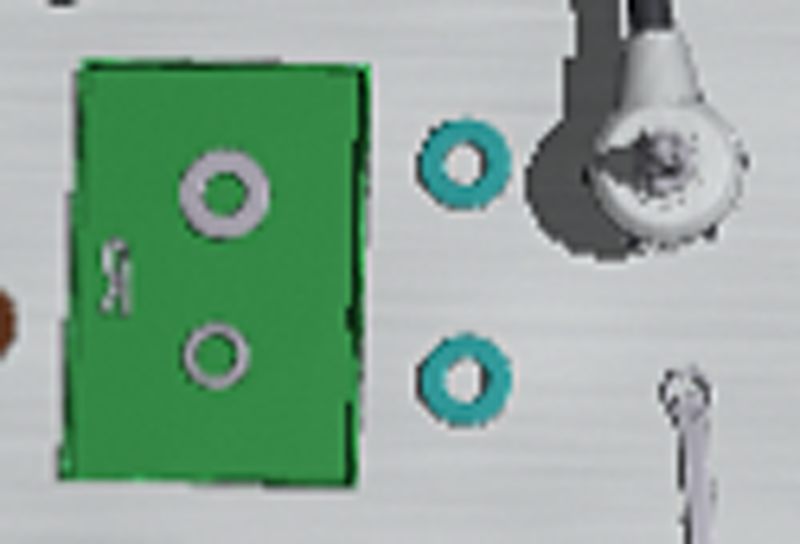

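View pics/c2.png

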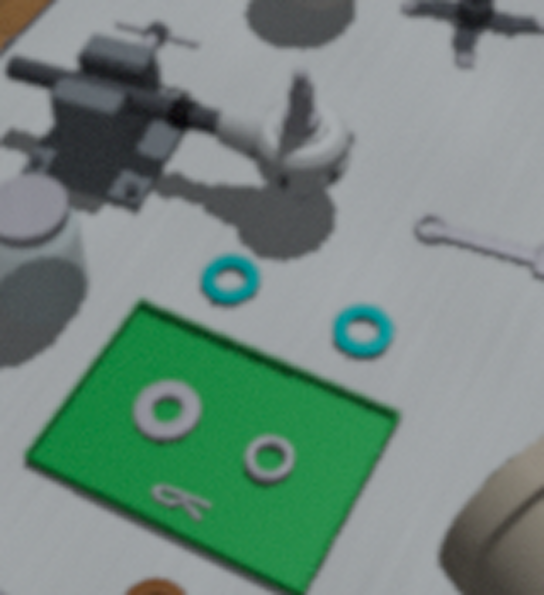

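View pics/c3.png

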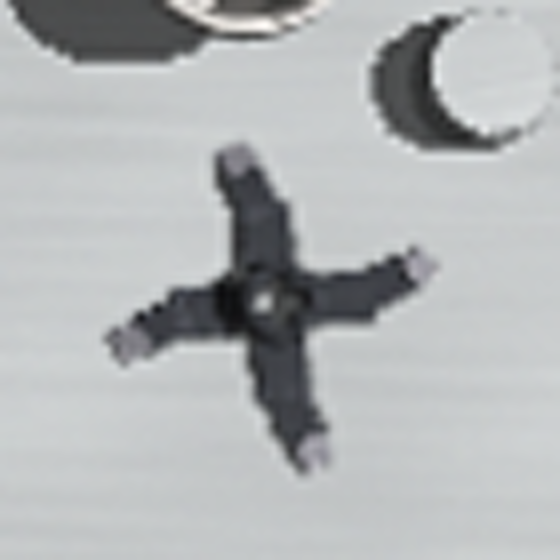

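```bash
python3 - <<'E'
from h import *
for n,roi in(('top',(185,205,235,262)),('side',(210,285,300,350))):
    d=last(n);im=d['bgr'];x0,y0,x1,y1=roi
    c=im[y0:y1,x0:x1].astype(int)
    # non-green: saturation
    sat=c.max(2)-c.min(2)
    m=((sat<60)&(c.max(2)>100)).astype(np.uint8)
    k,l,st,ce=cv2.connectedComponentsWithStats(m)
    cn,_=cv2.findContours(m,cv2.RETR_EXTERNAL,cv2.CHAIN_APPROX_NONE)
    for i in range(1,k):
        if st[i,4]<15: continue
        print(n,st[i].tolist(),(ce[i]+[x0,y0]).round(2),at(d,*(ce[i]+[x0,y0]),9).round(1))
    # soft weights centroid
    w=np.clip((120-sat)/100.,0,1)
    for i in range(1,k):
        if st[i,4]<15: continue
        a,b,ww,hh,_=st[i]; sl=np.s_[max(b-2,0):b+hh+2,max(a-2,0):a+ww+2]
        W=w[sl]; ys,xs=np.mgrid[sl]
        u=(W*xs).sum()/W.sum()+x0; v=(W*ys).sum()/W.sum()+y0
        print('  soft',round(u,2),round(v,2),at(d,u,v,9).round(1))
t=last('top')['bgr'];s=last('side')['bgr']
cv2.imwrite('pics/c4.png',cv2.resize(t[185:235,255:305],None,fx=11,fy=11,interpolation=cv2.INTER_NEAREST))
cv2.imwrite('pics/c5.png',cv2.resize(s[195:260,240:305],None,fx=9,fy=9,interpolation=cv2.INTER_NEAREST))
E
```

```text
top [0, 0, 2, 42, 60] [185.3  221.97] [546.9 360.8   9. ]
top [46, 0, 4, 57, 188] [232.79 235.76] [497.2 170.7   9. ]
top [18, 8, 15, 15, 133] [209.59 219.86] [557.6 264.6   9. ]
top [5, 22, 6, 13, 45] [192.89 233.18] [503.3 328.5   9. ]
top [19, 35, 10, 11, 62] [208.44 245.32] [457.3 264.9   9. ]
  soft 186.14 224.29 [537.8 357.    9. ]Traceback (most recent call last):
  File "<stdin>", line 19, in <module>
ValueError: operands could not be broadcast together with shapes (57,6) (59,8)
```

```bash
python3 - <<'E'
from h import *
for n,roi in(('top',(185,205,235,262)),('side',(210,285,300,350))):
    d=last(n);im=d['bgr'];x0,y0,x1,y1=roi
    c=im[y0:y1,x0:x1].astype(int)
    sat=c.max(2)-c.min(2)
    m=((sat<60)&(c.max(2)>100)).astype(np.uint8)
    k,l,st,ce=cv2.connectedComponentsWithStats(m)
    w=np.clip((110-sat)/80.,0,1)
    for i in range(1,k):
        if st[i,4]<30: continue
        a,b,ww,hh,_=st[i]; b0=max(b-2,0);b1=b+hh+2;a0=max(a-2,0);a1=a+ww+2
        W=w[b0:b1,a0:a1]; ys,xs=np.mgrid[b0:b0+W.shape[0],a0:a0+W.shape[1]]
        u=(W*xs).sum()/W.sum()+x0; v=(W*ys).sum()/W.sum()+y0
        print(n,st[i].tolist(),'  soft',round(u,2),round(v,2),at(d,u,v,9).round(1),at(d,u,v,11).round(1))
t=last('top')['bgr'];s=last('side')['bgr']
cv2.imwrite('pics/c4.png',cv2.resize(t[185:235,255:305],None,fx=11,fy=11,interpolation=cv2.INTER_NEAREST))
cv2.imwrite('pics/c5.png',cv2.resize(s[195:260,240:305],None,fx=9,fy=9,interpolation=cv2.INTER_NEAREST))
E
```

```text
top [0, 0, 2, 42, 60]   soft 186.11 224.16 [538.3 357.2   9. ] [538.1 356.8  11. ]
top [46, 0, 4, 57, 188]   soft 231.93 233.78 [504.9 174.4   9. ] [504.7 174.1  11. ]
top [18, 8, 15, 15, 133]   soft 209.79 219.93 [557.3 263.7   9. ] [557.1 263.4  11. ]
top [5, 22, 6, 13, 45]   soft 192.61 232.92 [504.3 329.6   9. ] [504.2 329.2  11. ]
top [19, 35, 10, 11, 62]   soft 208.39 245.0 [458.5 265.1   9. ] [458.4 264.8  11. ]
side [0, 0, 17, 22, 194]   soft 215.49 292.47 [649.1 247.    9. ] [648.1 248.1  11. ]
side [37, 0, 53, 23, 529]   soft 277.52 294.0 [482.3 166.5   9. ] [481.7 167.7  11. ]
side [82, 0, 8, 6, 42]   soft 295.61 287.32 [445.1 120.3   9. ] [444.5 121.6  11. ]
side [19, 17, 21, 17, 241]   soft 238.68 310.52 [555.  267.9   9. ] [554.2 268.9  11. ]
side [52, 33, 15, 13, 116]   soft 268.78 324.68 [456.3 268.    9. ] [455.7 269.   11. ]
side [77, 42, 13, 23, 156]   soft 294.49 340.57 [371.2 278.2   9. ] [370.8 279.2  11. ]
side [24, 47, 18, 11, 94]   soft 241.76 337.41 [503.  336.2   9. ] [502.3 337.   11. ]
side [0, 49, 31, 16, 257]   soft 224.22 341.94 [538.1 369.6   9. ] [537.4 370.4  11. ]
```

View pics/c4.png

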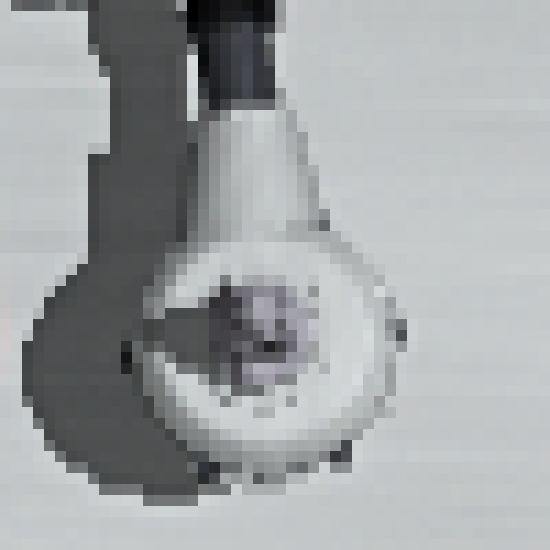

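View pics/c5.png

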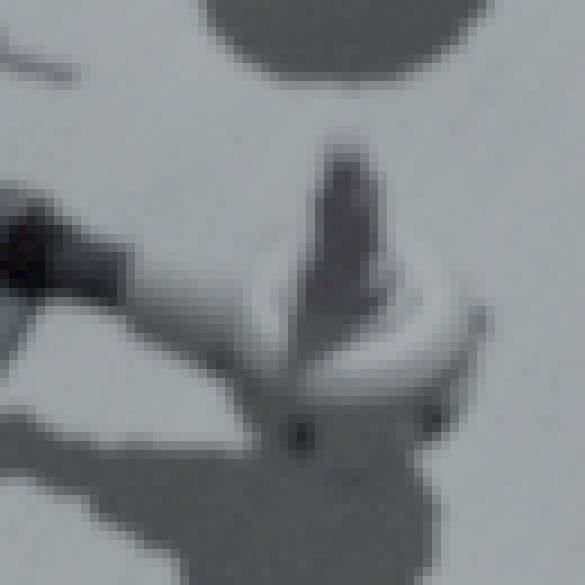

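```bash
python3 - <<'E'
from h import *
T=last('top');S=last('side')
print('case',at(T,279.3,217.4,92),'seat',at(T,279.1,215.5,114))
print('side tip',at(S,278.4,211.3,169))
def circ(d,x,y,z,r,s,o,im,col):
    p=np.array([(proj(d,(x+r*np.cos(a),y+r*np.sin(a),z))-o+.5)*s for a in np.linspace(0,6.3,60)])
    cv2.polylines(im,[p.astype(int)],True,col,1)
import sys
def mk(d,roi,s,fn,pts):
    x0,y0,x1,y1=roi
    im=cv2.resize(d['bgr'][y0:y1,x0:x1],None,fx=s,fy=s,interpolation=cv2.INTER_NEAREST)
    for (x,y,z,r,col) in pts: circ(d,x,y,z,r,s,np.array([x0,y0]),im,col)
    cv2.imwrite('pics/%s.png'%fn,im)
X,Y=574.5,-17
pts=[(X,Y,97,45,(0,0,255)),(X,Y,114,18,(0,255,0)),(X,Y,169,7.5,(255,0,0)),(X,Y,152,12,(255,255,0))]
mk(T,(255,185,305,235),8,'o1',pts)
mk(S,(240,195,305,260),8,'o2',pts)
a=cv2.imread('pics/o1.png');b=cv2.imread('pics/o2.png')
b=b[:400,:400]; cv2.imwrite('pics/o12.png',np.hstack([a,b]))
E
```

```text
case [563.15747752 -10.10969718  92.        ] seat [567.43276491  -9.45592161 114.        ]
side tip [566.39551085  -1.49366236 169.        ]
```

View pics/o12.png

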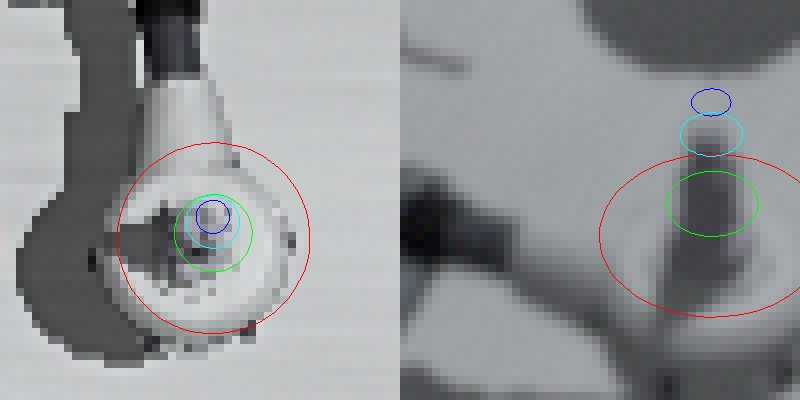

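```bash
cat >> h.py <<'E'
def circ(d,x,y,z,r,s,o,im,col):
    p=np.array([(proj(d,(x+r*np.cos(a),y+r*np.sin(a),z))-o+.5)*s for a in np.linspace(0,6.3,60)])
    cv2.polylines(im,[p.astype(int)],True,col,1)
def mk(d,roi,s,pts):
    x0,y0,x1,y1=roi
    im=cv2.resize(d['bgr'][y0:y1,x0:x1],None,fx=s,fy=s,interpolation=cv2.INTER_NEAREST)
    for (x,y,z,r,col) in pts: circ(d,x,y,z,r,s,np.array([x0,y0]),im,col)
    return im
def stack(X,Y): return [(X,Y,97,45,(0,0,255)),(X,Y,114,18,(0,255,0)),(X,Y,169,7.5,(255,0,0)),(X,Y,152,12,(255,255,0))]
E
python3 - <<'E'
from h import *
T=last('top');S=last('side')
a=mk(T,(255,190,305,240),8,stack(567,-9.5))
b=mk(S,(250,200,300,250),8,stack(566.5,-2))
cv2.imwrite('pics/o34.png',np.hstack([a,b]))
E
```

```text
(no output)
```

View pics/o34.png

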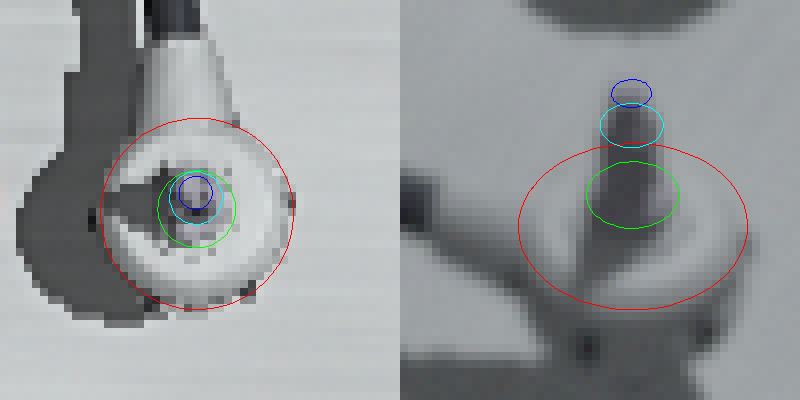

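>>> {"op": "carry_out", "data": {"steps": [[[-1, 0, 0, 0, -0.149], [-1, 0, 0, 0, -0.149], [-1, -50, -29, 0, 0], [-1, -50, -29, 0, 0], [-1, -50, -29, 0, 0], [-1, -50, -29, 0, 0], [-1, -50, -29, 0, 0], [-1, -50, -29, 0, 0]]], "grip_force": 30}}

```text
clock: 2.2
eef_pos: [455.6, 326.8, 246.9]
tcp_rot: [0.0, -0.0, 1.0, 0.0]
force: [-0.1, 0.5, -0.2]
opening: 0.999
```

```bash
cat >> h.py <<'E'
from scipy.spatial.transform import Rotation as Ro
def st():
    s=sense();q=s['tcp_rot'];R=Ro.from_quat([q[1],q[2],q[3],q[0]]).as_matrix()
    print('t',round(s['clock'],2),'pos',s['eef_pos'].round(1),'yaw_x',round(np.degrees(np.arctan2(R[1,0],R[0,0])),2),'z',R[:,2].round(3),'F',s['force'].round(1),'M',s['wrist_torque'].round(2),'op',round(s['opening']*88,1),'j6',round(s['joints'][5],2))
    return s,R
E
python3 -c "
from h import *
print(tip_extent);st()"
```

```text
8.0
t 2.2 pos [455.6 326.8 246.9] yaw_x -180.0 z [ 0.  0. -1.] F [-0.1  0.5 -0.2] M [0.08 0.03 0.01] op 87.9 j6 -1.16
```

>>> {"op": "carry_out", "data": {"steps": [[[-1, -50, -30, 20, 0], [-1, -50, -31, 20, 0], [-1, 0, 0, 50, 0], [-1, 0, 0, 50, 0], [-1, 0, 0, 45, 0], [-1, 0, 0, 0, 0]]]}}

```text
clock: 2.95
eef_pos: [552.5, 266.5, 59.0]
tcp_rot: [-0.003, -0.0, 1.0, -0.001]
force: [-1.1, 0.7, 0.4]
opening: 1.002
```

```bash
python3 - <<'E'
from h import *
st()
T=shot('top');S=shot('side')
cv2.imwrite('pics/a1.png',np.hstack([cv2.resize(T['bgr'][180:260,170:250],None,fx=5,fy=5,interpolation=cv2.INTER_CUBIC),cv2.resize(S['bgr'][255:355,190:290],None,fx=4,fy=4,interpolation=cv2.INTER_CUBIC)]))
s=sense()
E
```

```text
t 2.95 pos [552.5 266.5  59. ] yaw_x -180.0 z [-0.006 -0.002 -1.   ] F [-1.1  0.7  0.4] M [0.05 0.01 0.01] op 88.1 j6 -1.31
```

View pics/a1.png

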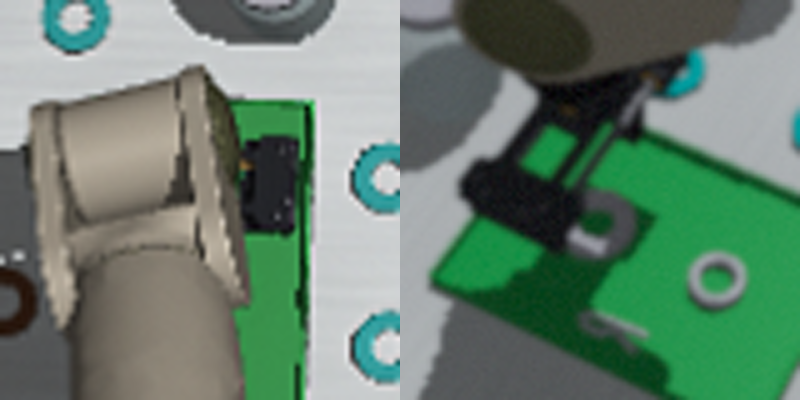

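```bash
python3 - <<'E'
from h import *
s,R=st()
p=s['eef_pos']
S=last('side');x0,y0,f=190,255,6
im=cv2.resize(S['bgr'][255:355,190:290],None,fx=f,fy=f,interpolation=cv2.INTER_NEAREST)
for dy in(-44,44,-61,61):
  for dx in(-9,9):
    for tz,col in((8,(0,0,255)),(-30,(255,0,0))):
      X=p+R@np.array([dx,dy,tz]); q=(proj(S,X)-[x0,y0]+.5)*f
      cv2.circle(im,tuple(int(v) for v in q),3,col,-1)
for (z,r) in((11,28),(3,28),(11,13.5)):
    circ(S,554.6,268.4,z,r,f,np.array([x0,y0]),im,(0,255,255))
cv2.imwrite('pics/a2.png',im)
E
```

```text
t 3.05 pos [554.8 267.2  63.3] yaw_x -179.99 z [ 0.002  0.    -1.   ] F [ 0.4 -0.4  0. ] M [ 0.04  0.02 -0.02] op 88.4 j6 -1.31
```

View pics/a2.png

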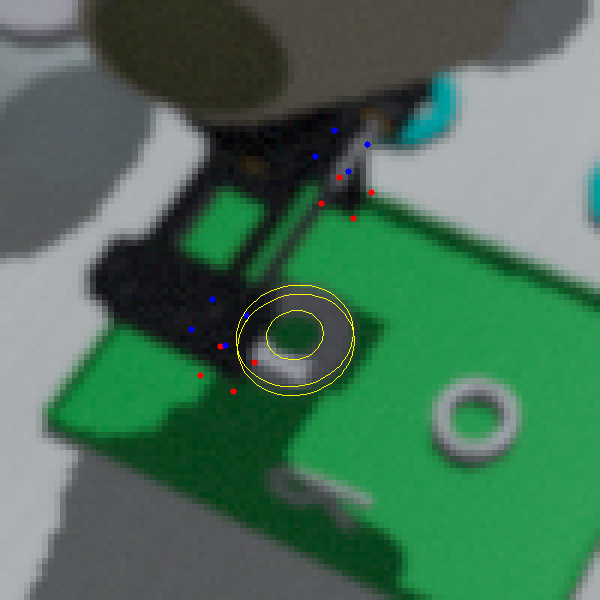

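>>> {"op": "carry_out", "data": {"steps": [[[-1, 0, 0, 25, 0], [-1, 0, 0, 20, 0], [-1, 0, 0, 4, 0], [1, 0, 0, 0, 0], [1, 0, 0, 0, 0], [1, 0, 0, 0, 0]]], "grip_force": 8}}

```text
clock: 3.8
eef_pos: [554.4, 267.1, 13.3]
tcp_rot: [0.001, -0.0, 1.0, 0.0]
force: [-0.4, 0.7, 0.8]
opening: 0.684
```

```bash
python3 -c "
from h import *
st()"
```

```text
t 3.8 pos [554.4 267.1  13.3] yaw_x -179.99 z [ 0.001  0.    -1.   ] F [-0.4  0.7  0.8] M [0.04 0.   0.01] op 60.2 j6 -1.31
```

>>> {"op": "carry_out", "data": {"steps": [[[1, 0, 0, 0, 0], [1, 0, 0, 0, 0], [-0.7, 0, 0, 0, 0], [-0.7, 0, 0, 0, 0], [-0.7, 0, 0, 0, 0.18], [-0.7, 0, 0, 0, 0.18], [-0.7, 0, 0, 0, 0.18], [-0.7, 0, 0, 0, 0.18]]]}}

```text
clock: 4.8
eef_pos: [554.0, 267.0, 12.5]
tcp_rot: [-0.0, 0.355, 0.935, -0.0]
force: [0.2, -0.0, -0.3]
opening: 0.848
```

>>> {"op": "carry_out", "data": {"steps": [[[-0.7, 0, 0, 0, 0.18], [-0.7, 0, 0, 0, 0.18], [-0.7, 0, 0, 0, 0.18], [-0.7, 0, 0, 0, 0.18], [1, 0, 0, 0, 0.13], [1, 0, 0, 0, 0], [1, 0, 0, 0, 0], [1, 0, 0, 0, 0]]]}}

```text
clock: 5.8
eef_pos: [554.0, 266.9, 12.6]
tcp_rot: [-0.0, 0.706, 0.708, -0.0]
force: [-0.2, 0.2, -0.3]
opening: 0.639
```

```bash
python3 -c "
from h import *
st()"
```

```text
t 5.8 pos [554.  266.9  12.6] yaw_x 90.14 z [-0. -0. -1.] F [-0.2  0.2 -0.3] M [-0.1   0.1  -0.01] op 56.3 j6 0.26
```

>>> {"op": "carry_out", "data": {"steps": [[[1, 0, 0, 0, 0], [1, 0, 0, -20, 0], [1, 0, 0, -60, 0], [1, 0, 0, -60, 0], [1, -40, 1, -40, 0], [1, -60, 2, 0, 0], [1, -60, 3, 0, 0], [1, -60, 3, 0, 0]]], "grip_force": 30}}

```text
clock: 6.8
eef_pos: [563.2, 45.2, 194.5]
tcp_rot: [0.001, 0.707, 0.708, 0.001]
force: [1.0, -0.6, -0.7]
opening: 0.622
```

>>> {"op": "carry_out", "data": {"steps": [[[1, -52, 2, 0, 0], [1, 0, 0, 0, 0], [1, 0, 0, 0, 0]]]}}

```text
clock: 7.18
eef_pos: [565.3, -4.4, 193.6]
tcp_rot: [0.0, 0.707, 0.708, 0.0]
force: [0.4, 0.6, -1.3]
opening: 0.624
```

```bash
python3 - <<'E'
from h import *
S=shot('side');s,R=st();p=s['eef_pos'];T=shot('top')
f=8;x0,y0=245,180
im=cv2.resize(S['bgr'][180:250,245:315],None,fx=f,fy=f,interpolation=cv2.INTER_NEAREST)
o=np.array([x0,y0])
for z,r in((p[2]-9.6,28),(p[2]-1.6,28),(p[2]-1.6,13.5)): circ(S,p[0]+.6,p[1]+1.5,z,r,f,o,im,(0,255,255))
for a in stack(565.6,-3.5): circ(S,*a[:4],f,o,im,a[4])
cv2.imwrite('pics/b1.png',im)
cv2.imwrite('pics/b2.png',cv2.resize(T['bgr'][180:250,240:310],None,fx=6,fy=6))
E
```

```text
t 7.22 pos [565.3  -3.8 193.4] yaw_x 90.13 z [ 0.001  0.    -1.   ] F [-0.9  1.  -1.1] M [-0.07  0.08 -0.03] op 54.7 j6 -0.22
```

View pics/b1.png

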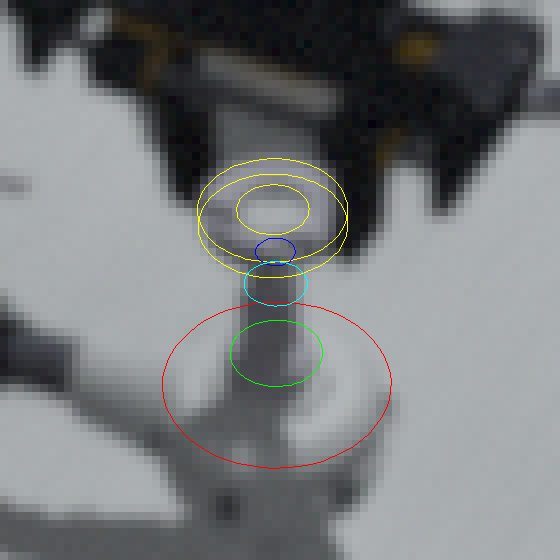

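```bash
python3 - <<'E'
from h import *
S=last('side');T=last('top')
a=S['bgr'][200:236,260:300].astype(float); a=np.clip((a-40)*1.6,0,255).astype(np.uint8)
a=cv2.resize(a,None,fx=10,fy=10,interpolation=cv2.INTER_CUBIC)
b=cv2.resize(T['bgr'][190:236,255:305],None,fx=8,fy=8,interpolation=cv2.INTER_CUBIC)[:360]
cv2.imwrite('pics/b3.png',np.hstack([a,b[:360]]))
E
```

```text
(no output)
```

View pics/b3.png

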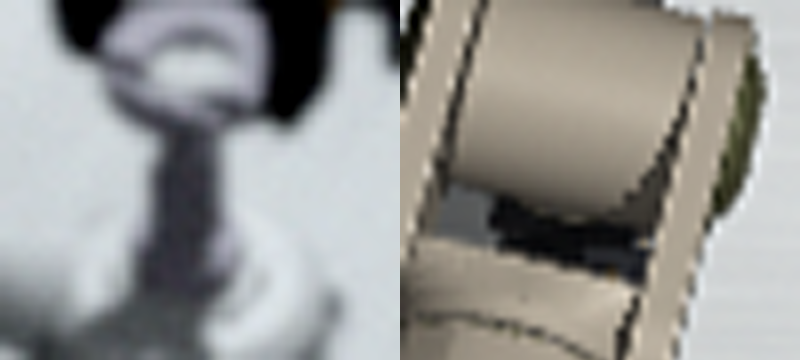

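>>> {"op": "carry_out", "data": {"steps": [[[1, 0, 1, 15, 0], [1, 0, 0, 10, 0], [1, 0, 0, 3, 0], [1, 0, 0, 3, 0], [1, 0, 0, 3, 0]]]}}

```text
clock: 7.9
eef_pos: [566.5, -5.1, 158.7]
tcp_rot: [0.0, 0.707, 0.707, 0.0]
force: [0.7, 0.2, -0.4]
opening: 0.622
```

```bash
python3 -c "
from h import *
st()"
```

```text
t 7.9 pos [566.5  -5.1 158.7] yaw_x 90.05 z [ 0. -0. -1.] F [ 0.7  0.2 -0.4] M [-0.02  0.02 -0.01] op 54.7 j6 -0.22
```

>>> {"op": "carry_out", "data": {"steps": [[[1, 0, 0, 3, 0], [1, 0, 0, 3, 0], [1, 0, 0, 0, 0]]]}}

```text
clock: 8.28
eef_pos: [566.8, -5.2, 152.7]
tcp_rot: [0.001, 0.707, 0.707, 0.0]
force: [4.6, -1.1, -1.6]
opening: 0.626
```

```bash
python3 -c "
from h import *
st()"
```

```text
t 8.28 pos [566.8  -5.2 152.7] yaw_x 90.05 z [ 0.001 -0.    -1.   ] F [ 4.6 -1.1 -1.6] M [-0.27 -0.56  0.03] op 55.1 j6 -0.22
```

>>> {"op": "carry_out", "data": {"steps": [[[1, 0, 1, 0, 0], [1, 0, 0, 4, 0], [1, 0, 0, 4, 0], [1, 0, 0, 4, 0], [1, 0, 0, 0, 0]]]}}

```text
clock: 8.9
eef_pos: [567.2, -5.0, 140.3]
tcp_rot: [-0.0, 0.707, 0.707, -0.0]
force: [1.1, -0.5, -2.3]
opening: 0.625
```

```bash
python3 -c "
from h import *
st()"
```

```text
t 8.9 pos [567.2  -5.  140.3] yaw_x 90.05 z [-0.001  0.    -1.   ] F [ 1.1 -0.5 -2.3] M [-0.12 -0.15 -0.01] op 55.0 j6 -0.22
```

>>> {"op": "carry_out", "data": {"steps": [[[1, 0, 0.5, 5, 0], [1, 0, 0, 5, 0], [1, 0, 0, 4, 0], [1, 0, 0, 1, 0], [1, 0, 0, 0, 0]]]}}

```text
clock: 9.52
eef_pos: [567.9, -5.0, 125.7]
tcp_rot: [-0.0, 0.707, 0.707, -0.0]
force: [-0.0, -0.2, -0.5]
opening: 0.627
```

```bash
python3 -c "
from h import *
st()"
```

```text
t 9.53 pos [567.9  -5.  125.7] yaw_x 90.06 z [-0. -0. -1.] F [-0.  -0.2 -0.5] M [-0.03  0.05 -0.02] op 55.2 j6 -0.22
```

>>> {"op": "carry_out", "data": {"steps": [[[1, 0, 0, 1.5, 0], [0.2, 0, 0, 0, 0], [-0.8, 0, 0, 0, 0], [-0.8, 0, 0, 0, 0], [-0.8, 0, 0, -10, 0], [-0.8, 0, 0, -40, 0], [-0.8, 0, 0, -40, 0]]]}}

```text
clock: 10.4
eef_pos: [567.8, -5.0, 216.1]
tcp_rot: [0.0, 0.707, 0.707, 0.0]
force: [0.1, -0.1, 0.2]
opening: 0.901
```

```bash
python3 - <<'E'
from h import *
S=shot('side');st()
a=cv2.resize(S['bgr'][190:250,250:320],None,fx=8,fy=8,interpolation=cv2.INTER_CUBIC)
cv2.imwrite('pics/d1.png',a)
E
```

```text
t 10.45 pos [569.5  -5.3 221.8] yaw_x 90.07 z [ 0.009 -0.002 -1.   ] F [0.6 0.5 5.8] M [-0.03  0.04 -0.06] op 79.4 j6 -0.22
```

View pics/d1.png

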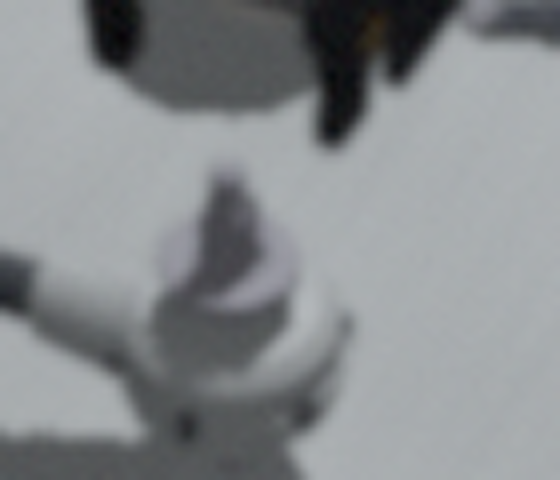

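>>> {"op": "carry_out", "data": {"steps": [[[-0.8, 54, -22, 0, 0], [-0.8, 54, -22, 0, 0], [-0.8, 54, -22, 0, 0], [-0.8, 55, -23, 0, 0], [-0.8, 55, -23, 20, 0], [-0.8, 0, 0, 60, 0], [-0.8, 0, 0, 60, 0], [-0.8, 0, 0, 0, 0]]], "grip_force": 8}}

```text
clock: 11.45
eef_pos: [453.9, 266.0, 72.0]
tcp_rot: [-0.002, 0.707, 0.707, -0.003]
force: [0.1, -0.1, 1.1]
opening: 0.9
```

```bash
python3 - <<'E'
from h import *
S=shot('side');st()
a=cv2.resize(S['bgr'][285:355,230:310],None,fx=7,fy=7,interpolation=cv2.INTER_CUBIC)
cv2.imwrite('pics/d2.png',a)
E
```

```text
t 11.5 pos [455.8 266.5  74.8] yaw_x 90.05 z [-0.001 -0.    -1.   ] F [1.  0.2 0.5] M [-0.06  0.06  0.04] op 79.2 j6 0.31
```

View pics/d2.png

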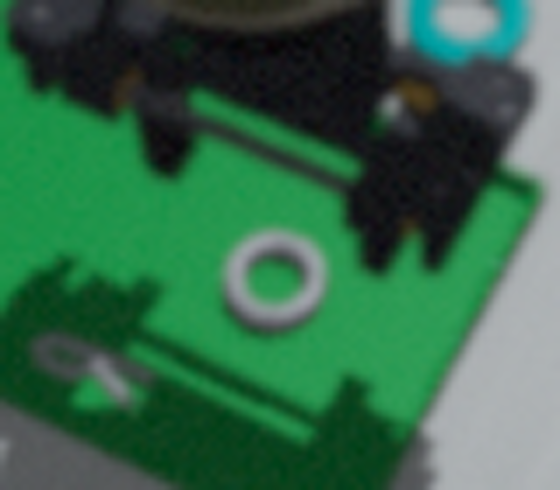

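>>> {"op": "carry_out", "data": {"steps": [[[-0.8, 0, 0, 35, 0], [-0.8, 0, 0, 20, 0], [-0.8, 0, 0, 4, 0], [1, 0, 0, 0, 0], [1, 0, 0, 0, 0], [1, 0, 0, 0, 0], [1, 0, 0, 0, 0], [1, 0, 0, 0, 0]]]}}

```text
clock: 12.5
eef_pos: [455.9, 266.6, 15.6]
tcp_rot: [0.0, 0.707, 0.707, 0.0]
force: [-0.1, 0.3, 2.1]
opening: 0.452
```

```bash
python3 -c "
from h import *
st()"
```

```text
t 12.5 pos [455.9 266.6  15.6] yaw_x 90.06 z [ 0.  0. -1.] F [-0.1  0.3  2.1] M [-0.13  0.16 -0.04] op 39.8 j6 0.31
```

>>> {"op": "carry_out", "data": {"steps": [[[-0.4, 0, 0, 0, 0], [-0.4, 0, 0, 0, 0], [-0.4, 0, 0, 3, -0.18], [-0.4, 0, 0, 0, -0.18], [-0.4, 0, 0, 0, -0.18], [-0.4, 0, 0, 0, -0.18], [-0.4, 0, 0, 0, -0.18], [-0.4, 0, 0, 0, -0.18]]]}}

```text
clock: 13.5
eef_pos: [455.7, 266.5, 12.2]
tcp_rot: [-0.0, 0.24, 0.971, -0.0]
force: [0.4, 0.1, -0.0]
opening: 0.702
```

>>> {"op": "carry_out", "data": {"steps": [[[-0.4, 0, 0, 0, -0.18], [-0.4, 0, 0, 0, -0.18], [1, 0, 0, 0, -0.13], [1, 0, 0, 0, 0], [1, 0, 0, 0, 0], [1, 0, 0, 0, 0], [1, 0, 0, 0, 0]]]}}

```text
clock: 14.38
eef_pos: [455.7, 266.5, 12.3]
tcp_rot: [-0.0, 0.0, 1.0, -0.0]
force: [-0.1, 0.3, -0.6]
opening: 0.446
```

```bash
python3 -c "
from h import *
st()"
```

```text
t 14.38 pos [455.7 266.5  12.3] yaw_x 179.97 z [-0. -0. -1.] F [-0.1  0.3 -0.6] M [ 0.02 -0.02  0.01] op 39.3 j6 -1.26
```

>>> {"op": "carry_out", "data": {"steps": [[[1, 0, 0, 0, 0], [1, 0, 0, -20, 0], [1, 0, 0, -60, 0], [1, 0, 0, -60, 0], [1, -20, -40, -40, 0], [1, -23, -57, 0, 0], [1, -23, -57, 0, 0], [1, -23, -57, 0, 0]]], "grip_force": 30}}

```text
clock: 15.38
eef_pos: [545.2, 53.7, 192.5]
tcp_rot: [0.0, -0.0, 1.0, 0.0]
force: [0.8, 0.2, -0.8]
opening: 0.44
```

>>> {"op": "carry_out", "data": {"steps": [[[1, -23, -60, 0, 0], [1, 0, 0, 0, 0], [1, 0, 0, 0, 0]]]}}

```text
clock: 15.75
eef_pos: [566.9, -2.3, 192.1]
tcp_rot: [-0.0, 0.0, 1.0, 0.0]
force: [-0.1, 0.9, 0.5]
opening: 0.437
```

```bash
python3 -c "
from h import *
st()"
```

```text
t 15.75 pos [566.9  -2.3 192.1] yaw_x 180.0 z [-0.001  0.    -1.   ] F [-0.1  0.9  0.5] M [ 0.05 -0.02 -0.02] op 38.4 j6 -1.78
```

>>> {"op": "carry_out", "data": {"steps": [[[1, -0.7, -0.5, 15, 0], [1, 0, 0, 10, 0], [1, 0, 0, 5, 0], [1, 0, 0, 3, 0], [1, 0, 0, 0, 0]]]}}

```text
clock: 16.38
eef_pos: [567.9, -3.2, 159.3]
tcp_rot: [-0.0, -0.0, 1.0, 0.0]
force: [0.1, 0.0, -0.3]
opening: 0.437
```

```bash
python3 -c "
from h import *
st()"
```

```text
t 16.38 pos [567.9  -3.2 159.3] yaw_x -179.98 z [-0.  0. -1.] F [ 0.1  0.  -0.3] M [0.   0.01 0.03] op 38.4 j6 -1.78
```

>>> {"op": "carry_out", "data": {"steps": [[[1, -0.5, -1.5, 0, 0], [1, 0, 0, 3, 0], [1, 0, 0, 3, 0], [1, 0, 0, 3, 0], [1, 0, 0, 0, 0]]]}}

```text
clock: 17.0
eef_pos: [568.3, -4.8, 150.0]
tcp_rot: [-0.0, -0.0, 1.0, 0.0]
force: [-0.1, -0.3, -0.4]
opening: 0.437
```

```bash
python3 -c "
from h import *
st()"
```

```text
t 17.0 pos [568.3  -4.8 150. ] yaw_x -179.99 z [-0.001  0.    -1.   ] F [-0.1 -0.3 -0.4] M [-0.02 -0.04  0.04] op 38.5 j6 -1.79
```

>>> {"op": "carry_out", "data": {"steps": [[[1, -2.5, 0, 0, 0], [1, 0, 0, 0, 0]]]}}

```text
clock: 17.25
eef_pos: [570.3, -4.8, 150.1]
tcp_rot: [-0.001, -0.0, 1.0, 0.0]
force: [-5.1, -0.8, 0.5]
opening: 0.441
```

>>> {"op": "carry_out", "data": {"steps": [[[1, 5, 0, 0, 0], [1, 0, 0, 0, 0]]]}}

```text
clock: 17.5
eef_pos: [566.6, -5.0, 150.8]
tcp_rot: [0.002, -0.0, 1.0, -0.0]
force: [3.8, -1.2, -2.9]
opening: 0.439
```

>>> {"op": "carry_out", "data": {"steps": [[[1, -2.5, 2.5, 0, 0], [1, 0, 0, 0, 0]]]}}

```text
clock: 17.75
eef_pos: [568.1, -3.3, 150.6]
tcp_rot: [-0.001, -0.0, 1.0, -0.001]
force: [-3.2, -6.9, 2.0]
opening: 0.446
```

>>> {"op": "carry_out", "data": {"steps": [[[1, 0, -5, 0, 0], [1, 0, 0, 0, 0]]]}}

```text
clock: 18.0
eef_pos: [568.3, -7.1, 150.3]
tcp_rot: [-0.0, -0.0, 1.0, 0.0]
force: [-0.5, -0.2, -0.3]
opening: 0.439
```

>>> {"op": "carry_out", "data": {"steps": [[[1, 0, 1.9, 0, 0], [1, 0, 0, 6, 0], [1, 0, 0, 6, 0], [1, 0, 0, 5, 0], [1, 0, 0, 1, 0], [1, 0, 0, 0, 0]]]}}

```text
clock: 18.75
eef_pos: [568.4, -5.4, 132.3]
tcp_rot: [0.0, -0.0, 1.0, -0.0]
force: [-0.5, 0.7, -0.5]
opening: 0.438
```

```bash
python3 -c "
from h import *
st()"
```

```text
t 18.75 pos [568.4  -5.4 132.3] yaw_x -179.99 z [ 0. -0. -1.] F [-0.5  0.7 -0.5] M [ 0.01 -0.08  0.  ] op 38.5 j6 -1.79
```

Release, rise, and look at the rotor.

>>> {"op": "carry_out", "data": {"steps": [[[1, 0, 0, 1, 0], [0, 0, 0, 0, 0], [-0.3, 0, 0, 0, 0], [-0.5, 0, 0, -10, 0], [-0.5, 0, 0, -40, 0], [-0.5, 0, 0, -40, 0], [-0.5, 0, 0, 0, 0]]]}}

```text
clock: 19.62
eef_pos: [569.5, -5.6, 225.0]
tcp_rot: [0.003, -0.0, 1.0, -0.001]
force: [-0.7, 0.7, -0.7]
opening: 0.749
```

```bash
python3 - <<'E'
from h import *
S=shot('side');T=shot('top');st()
a=cv2.resize(S['bgr'][190:250,250:310],None,fx=6.5,fy=6.5,interpolation=cv2.INTER_CUBIC)
b=cv2.resize(S['bgr'][160:220,300:360],None,fx=6.5,fy=6.5,interpolation=cv2.INTER_CUBIC)
cv2.imwrite('pics/e1.png',np.hstack([a,b]))
cv2.imwrite('pics/e2.png',cv2.resize(T['bgr'][150:270,320:440],None,fx=5,fy=5,interpolation=cv2.INTER_CUBIC))
E
```

```text
t 19.73 pos [568.2  -5.4 221.4] yaw_x -179.99 z [ 0. -0. -1.] F [ 0.8 -0.7 -0.8] M [0.08 0.   0.03] op 66.0 j6 -1.79
```

View pics/e1.png

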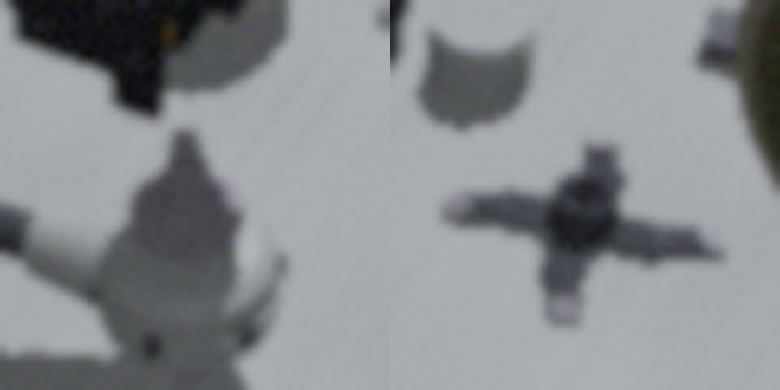

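View pics/e2.png

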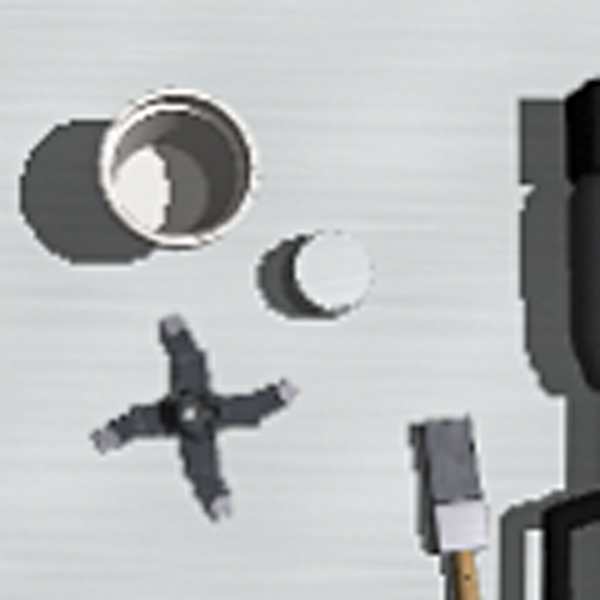

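```bash
python3 - <<'E'
from h import *
T=last('top');S=last('side')
print('pot',at(T,355.6,183.4,110).round(0),'tin',at(T,387,204.4,45).round(0))
for n,d,roi in(('top',T,(334,208,384,260)),('side',S,(304,178,356,214))):
    x0,y0,x1,y1=roi
    g=cv2.cvtColor(d['bgr'],cv2.COLOR_BGR2GRAY)[y0:y1,x0:x1].astype(float)
    f=4
    gg=cv2.resize(g,None,fx=f,fy=f,interpolation=cv2.INTER_CUBIC)
    bg=np.percentile(g,80)
    m=gg<bg-35
    k,l,s_,c=cv2.connectedComponentsWithStats(m.astype(np.uint8))
    i=1+np.argmax(s_[1:,4]); m=l==i
    v,u=np.nonzero(m); u=(u+.5)/f-.5+x0; v=(v+.5)/f-.5+y0
    P=np.array([at(d,a,b,6)[:2] for a,b in zip(u,v)])
    c=P.mean(0)
    for _ in range(5):
        D=P-c; r=np.hypot(*D.T); sel=r>45
        # centre so that 4 arm tips balance
        c=c+0.5*np.array([D[sel].max(0)+D[sel].min(0)])[0]/2
    print(n,'mean',P.mean(0).round(1),'c',c.round(1),len(P))
    c=P.mean(0) if n=='top' else c
    D=P-c; r=np.hypot(*D.T); th=np.arctan2(D[:,1],D[:,0])
    for a,b in((22,32),(32,45),(45,60),(60,75),(75,95)):
        s2=(r>a)&(r<b)
        out=[]
        ph=np.angle(np.exp(4j*th[s2]).sum())/4
        print(a,b,s2.sum(),'4fold',np.degrees(ph).round(1), [np.degrees(np.angle(np.exp(1j*(th[s2]-ph-q*np.pi/2))[np.abs(np.angle(np.exp(1j*(th[s2]-ph-q*np.pi/2))))<.7].sum())+ph).round(1) for q in range(4)])
    print('max r',np.percentile(r,99.5))
E
```

```text
pot [ 696. -293.  110.] tin [ 629. -425.   45.]
top mean [ 520.4 -319.6] c [ 519.5 -319.7] 8571
22 32 1469 4fold 7.5 [np.float64(7.8), np.float64(6.0), np.float64(7.6), np.float64(8.5)]
32 45 1708 4fold 7.9 [np.float64(6.8), np.float64(7.6), np.float64(9.3), np.float64(7.8)]
45 60 1771 4fold 9.4 [np.float64(8.3), np.float64(9.0), np.float64(10.8), np.float64(8.8)]
60 75 1517 4fold 13.9 [np.float64(13.7), np.float64(14.1), np.float64(13.7), np.float64(14.1)]
75 95 549 4fold 15.1 [np.float64(14.2), np.float64(15.6), np.float64(14.2), np.float64(16.4)]
max r 82.00203165977578
side mean [ 519.6 -314.8] c [ 517.3 -313.4] 6762
22 32 1193 4fold 4.9 [np.float64(4.6), np.float64(2.7), np.float64(7.6), np.float64(5.7)]
32 45 1534 4fold 8.7 [np.float64(2.1), np.float64(5.1), np.float64(11.3), np.float64(17.0)]
45 60 1500 4fold 9.9 [np.float64(5.4), np.float64(8.3), np.float64(13.3), np.float64(12.6)]
60 75 1130 4fold 12.9 [np.float64(11.3), np.float64(12.1), np.float64(15.3), np.float64(13.4)]
75 95 242 4fold 14.0 [np.float64(15.4), np.float64(13.9), np.float64(11.8), np.float64(14.2)]
max r 79.24182799126741
```

>>> {"op": "carry_out", "data": {"steps": [[[-0.8, 9, -58, 0, 0], [-0.8, 9, -58, 0, 0], [-0.8, 9, -58, 0, 0], [-0.8, 8, -58, 0, 0], [-0.8, 8, -58, 0, 0], [-0.8, 8, -20.6, 50, 0], [-0.8, 0, 0, 60, 0], [-0.8, 0, 0, 40, 0]]], "grip_force": 8}}

```text
clock: 20.72
eef_pos: [515.9, -315.2, 67.3]
tcp_rot: [-0.002, 0.0, 1.0, 0.002]
force: [0.1, 0.0, 0.1]
opening: 0.899
```

```bash
python3 - <<'E'
from h import *
T0=cv2.imread('pics/top0.png');d=last('top')
print('tube', at(d,271.3,152,85)-[3.2,-3.4,0])
S=shot('side');st()
a=cv2.resize(S['bgr'][140:230,280:380],None,fx=6,fy=6,interpolation=cv2.INTER_CUBIC)
cv2.imwrite('pics/f1.png',a); st()
E
```

```text
tube [813.02166187  30.12335603  85.        ]
t 20.77 pos [ 514.4 -313.7   62.8] yaw_x 179.98 z [-0.009  0.008 -1.   ] F [-1.3  1.4 -4.8] M [ 0.13  0.04 -0.07] op 79.5 j6 -2.31
t 20.77 pos [ 514.4 -313.7   62.8] yaw_x 179.98 z [-0.009  0.008 -1.   ] F [-1.3  1.4 -4.8] M [ 0.13  0.04 -0.07] op 79.5 j6 -2.31
```

View pics/f1.png

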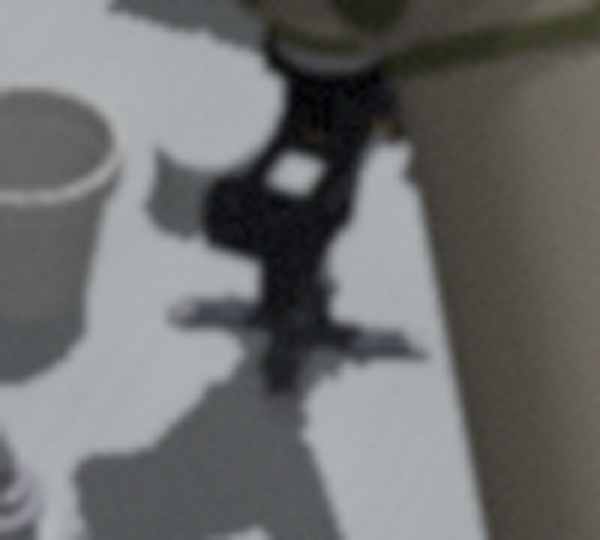

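>>> {"op": "carry_out", "data": {"steps": [[[-0.8, 0, 0, 0, 0], [-0.8, 0, 0, 20, 0], [-0.8, 0, 0, 10, 0], [-0.8, 0, 0, 4, 0], [-0.8, 0, 0, 0, 0]]]}}

```text
clock: 21.4
eef_pos: [517.7, -316.2, 38.0]
tcp_rot: [0.0, -0.0, 1.0, -0.0]
force: [0.3, -0.1, 0.4]
opening: 0.899
```

```bash
python3 -c "
from h import *
st()"
```

```text
t 21.4 pos [ 517.7 -316.2   38. ] yaw_x -179.99 z [ 0.001 -0.001 -1.   ] F [ 0.3 -0.1  0.4] M [-0.01  0.02 -0.02] op 79.1 j6 -2.31
```

>>> {"op": "carry_out", "data": {"steps": [[[-0.8, 0, 0, 12, 0], [-0.8, 0, 0, 7, 0], [1, 0, 0, 0, 0], [1, 0, 0, 0, 0], [1, 0, 0, 0, 0], [1, 0, 0, 0, 0], [1, 0, 0, 0, 0], [1, 0, 0, 0, 0]]]}}

```text
clock: 22.4
eef_pos: [517.5, -316.2, 18.5]
tcp_rot: [0.0, -0.0, 1.0, -0.0]
force: [0.1, -1.8, 1.7]
opening: 0.449
```

>>> {"op": "carry_out", "data": {"steps": [[[-0.4, 0, 0, 0, 0], [-0.4, 0, 0, 0, 0], [-0.4, 0, 0, 0, 0], [-0.4, 0, 0, 0, 0.18], [-0.4, 0, 0, 0, 0.18], [-0.4, 0, 0, 0, 0.18], [-0.4, 0, 0, 0, 0.18], [-0.4, 0, 0, 0, 0.18]]]}}

```text
clock: 23.4
eef_pos: [517.4, -315.9, 18.3]
tcp_rot: [-0.0, 0.438, 0.899, 0.0]
force: [0.5, -0.2, 0.4]
opening: 0.703
```

>>> {"op": "carry_out", "data": {"steps": [[[-0.4, 0, 0, 0, 0.18], [-0.4, 0, 0, 0, 0.18], [-0.4, 0, 0, 0, 0.18], [1, 0, 0, 0, 0.13], [1, 0, 0, 0, 0], [1, 0, 0, 0, 0], [1, 0, 0, 0, 0], [1, 0, 0, 0, 0]]]}}

```text
clock: 24.4
eef_pos: [517.5, -316.0, 18.3]
tcp_rot: [-0.0, 0.706, 0.708, 0.0]
force: [1.1, -0.6, 0.7]
opening: 0.455
```

```bash
python3 -c "
from h import *
st()"
```

```text
t 24.4 pos [ 517.5 -316.    18.3] yaw_x 90.1 z [ 0.  0. -1.] F [ 1.1 -0.6  0.7] M [-0.06  0.06  0.03] op 40.1 j6 -0.74
```

>>> {"op": "carry_out", "data": {"steps": [[[1, 0, 0, 0, 0], [1, 0, 0, -15, 0], [1, 0, 0, -40, 0], [1, 0, 0, -50, 0], [1, 0, 0, -50, 0], [1, 40, 8, -32, 0], [1, 55, 9, 0, 0], [1, 55, 9, 0, 0]]], "grip_force": 55}}

```text
clock: 25.4
eef_pos: [543.1, -164.4, 206.3]
tcp_rot: [0.0, 0.707, 0.707, 0.0]
force: [-0.3, -0.4, -2.9]
opening: 0.437
```

>>> {"op": "carry_out", "data": {"steps": [[[1, 55, 9, 0, 0], [1, 55, 8, 0, 0], [1, 50.7, 8, 0, 0], [1, 0, 0, 0, 0], [1, 0, 0, 0, 0], [1, 0, 0, 0, 0]]]}}

```text
clock: 26.15
eef_pos: [568.0, -6.4, 205.5]
tcp_rot: [0.0, 0.707, 0.707, -0.0]
force: [-0.0, -0.7, -3.8]
opening: 0.441
```

```bash
python3 - <<'E'
from h import *
S=shot('side');T=shot('top');st()
a=cv2.resize(S['bgr'][165:245,240:340],None,fx=6,fy=6,interpolation=cv2.INTER_CUBIC)
cv2.imwrite('pics/g1.png',a)
E
```

```text
t 26.25 pos [568.   -6.3 205.4] yaw_x 89.97 z [-0. -0. -1.] F [ 0.1  0.6 -3.4] M [-0.09  0.03  0.01] op 38.7 j6 -0.22
```

View pics/g1.png

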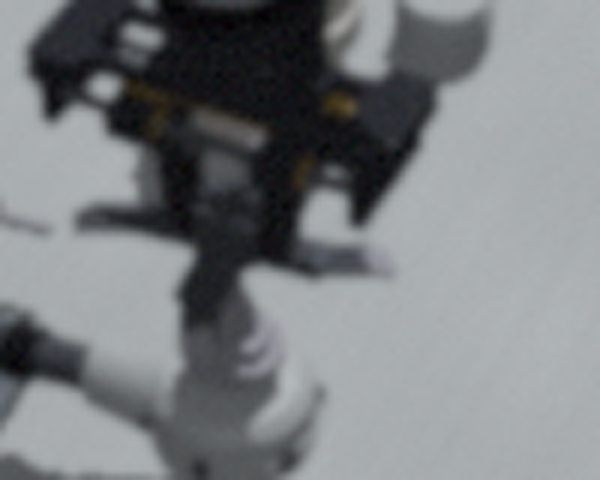

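>>> {"op": "carry_out", "data": {"steps": [[[1, 1, 0.4, 10, 0], [1, 0, 0, 8, 0], [1, 0, 0, 5, 0], [1, 0, 0, 4, 0], [1, 0, 0, 2, 0], [1, 0, 0, 0, 0]]]}}

```text
clock: 27.0
eef_pos: [568.5, -4.3, 176.3]
tcp_rot: [-0.0, 0.707, 0.707, -0.0]
force: [0.1, 1.1, -3.6]
opening: 0.444
```

```bash
python3 -c "
from h import *
st()"
```

```text
t 27.0 pos [568.5  -4.3 176.3] yaw_x 90.05 z [-0. -0. -1.] F [ 0.1  1.1 -3.6] M [-0.09  0.04  0.04] op 39.1 j6 -0.21
```

>>> {"op": "carry_out", "data": {"steps": [[[1, -0.8, 0, 3, 0], [1, 0, 0, 2, 0], [1, 0, 0, 0, 0]]]}}

```text
clock: 27.38
eef_pos: [568.5, -5.1, 171.2]
tcp_rot: [-0.0, 0.707, 0.707, -0.0]
force: [0.3, -0.0, -3.8]
opening: 0.442
```

>>> {"op": "carry_out", "data": {"steps": [[[1, 0, 0, 1, 0], [1, 0, 0, 1, 0], [1, 0, 0, 0, 0]]]}}

```text
clock: 27.75
eef_pos: [568.6, -5.1, 169.5]
tcp_rot: [0.0, 0.707, 0.707, 0.0]
force: [-0.1, -0.1, -3.4]
opening: 0.437
```

```bash
python3 -c "
from h import *
st()"
```

```text
t 27.75 pos [568.6  -5.1 169.5] yaw_x 90.06 z [ 0. -0. -1.] F [-0.1 -0.1 -3.4] M [-0.09  0.05 -0.04] op 38.5 j6 -0.22
```

>>> {"op": "carry_out", "data": {"steps": [[[1, 0, 0, 1, 0], [1, 0, 0, 1, 0], [1, 0, 0, 0, 0]]]}}

```text
clock: 28.12
eef_pos: [568.8, -5.1, 168.7]
tcp_rot: [0.001, 0.707, 0.708, 0.0]
force: [-3.1, 0.4, 7.1]
opening: 0.441
```

>>> {"op": "carry_out", "data": {"steps": [[[1, 0, 0, 1, 0], [1, 0, 0, 0, 0]]]}}

```text
clock: 28.38
eef_pos: [569.0, -5.2, 168.5]
tcp_rot: [0.001, 0.707, 0.708, 0.001]
force: [-4.2, 1.2, 12.9]
opening: 0.444
```

```bash
python3 -c "
from h import *
st()"
```

```text
t 28.38 pos [569.   -5.2 168.5] yaw_x 90.06 z [ 0.002 -0.001 -1.   ] F [-4.2  1.2 12.9] M [-0.02  0.97 -0.04] op 39.0 j6 -0.22
```

>>> {"op": "carry_out", "data": {"steps": [[[1, 0, 0, -0.7, 0.07], [1, 0, 0, 0, 0.07]]]}}

```text
clock: 28.62
eef_pos: [568.8, -5.3, 168.4]
tcp_rot: [0.001, 0.755, 0.656, 0.0]
force: [-3.1, -0.6, 6.4]
opening: 0.442
```

>>> {"op": "carry_out", "data": {"steps": [[[1, 0, 0, 0, 0.07], [1, 0, 0, 0, 0.07]]]}}

```text
clock: 28.88
eef_pos: [568.8, -5.3, 167.9]
tcp_rot: [0.001, 0.799, 0.601, 0.0]
force: [0.7, -1.2, 1.5]
opening: 0.442
```

```bash
python3 -c "
from h import *
st()"
```

```text
t 28.88 pos [568.8  -5.3 167.9] yaw_x 73.88 z [ 0.001 -0.001 -1.   ] F [ 0.7 -1.2  1.5] M [-0.24 -0.02 -0.02] op 38.9 j6 0.07
```

>>> {"op": "carry_out", "data": {"steps": [[[1, 0, 0, 1, 0.03], [1, 0, 0, 1, 0], [1, 0, 0, 0, 0]]]}}

```text
clock: 29.25
eef_pos: [568.7, -5.1, 165.6]
tcp_rot: [0.0, 0.807, 0.59, 0.0]
force: [-1.8, 0.5, 5.7]
opening: 0.444
```

```bash
python3 -c "
from h import *
st()"
```

```text
t 29.25 pos [568.7  -5.1 165.6] yaw_x 72.33 z [ 0.001 -0.    -1.   ] F [-1.8  0.5  5.7] M [-0.13  0.32 -0.24] op 39.1 j6 0.09
```

>>> {"op": "carry_out", "data": {"steps": [[[1, 0, 0, 0, 0.06], [1, 0, 0, 1.5, 0], [1, 0, 0, 1.5, 0], [1, 0, 0, 0, 0]]]}}

```text
clock: 29.75
eef_pos: [568.7, -5.3, 162.7]
tcp_rot: [0.0, 0.825, 0.566, 0.0]
force: [-2.7, -0.5, 6.5]
opening: 0.441
```

```bash
python3 -c "
from h import *
st()"
```

```text
t 29.75 pos [568.7  -5.3 162.7] yaw_x 68.91 z [ 0.001 -0.001 -1.   ] F [-2.7 -0.5  6.5] M [-0.25  0.36 -0.39] op 38.9 j6 0.15
```

>>> {"op": "carry_out", "data": {"steps": [[[1, -0.1, -0.4, 0, 0.06], [1, 0, 0, 1.5, 0], [1, 0, 0, 1.5, 0], [1, 0, 0, 0, 0]]]}}

```text
clock: 30.25
eef_pos: [568.5, -5.1, 159.2]
tcp_rot: [0.0, 0.841, 0.541, 0.0]
force: [2.6, -1.4, 3.3]
opening: 0.444
```

```bash
python3 -c "
from h import *
st()"
```

```text
t 30.25 pos [568.5  -5.1 159.2] yaw_x 65.49 z [ 0.001 -0.    -1.   ] F [ 2.6 -1.4  3.3] M [-0.29 -0.27 -0.16] op 39.1 j6 0.21
```

>>> {"op": "carry_out", "data": {"steps": [[[1, 0, 0.2, 1, 0.03], [1, 0, 0, 2, 0], [1, 0, 0, 2, 0], [1, 0, 0, 2, 0], [1, 0, 0, 0, 0]]]}}

```text
clock: 30.88
eef_pos: [568.4, -5.1, 151.8]
tcp_rot: [0.0, 0.849, 0.528, 0.0]
force: [5.1, -1.9, 0.6]
opening: 0.438
```

```bash
python3 -c "
from h import *
st()"
```

```text
t 30.88 pos [568.4  -5.1 151.8] yaw_x 63.7 z [ 0. -0. -1.] F [ 5.1 -1.9  0.6] M [-0.42 -0.64 -0.07] op 38.6 j6 0.24
```

>>> {"op": "carry_out", "data": {"steps": [[[1, 0.2, 0.5, 1, 0], [1, 0, 0, 1.5, 0], [1, 0, 0, 1.5, 0], [1, 0, 0, 0, 0]]]}}

```text
clock: 31.38
eef_pos: [568.6, -5.1, 148.6]
tcp_rot: [0.0, 0.849, 0.528, -0.0]
force: [-1.8, -1.8, 8.7]
opening: 0.437
```

```bash
python3 -c "
from h import *
st()"
```

```text
t 31.38 pos [568.6  -5.1 148.6] yaw_x 63.71 z [-0. -0. -1.] F [-1.8 -1.8  8.7] M [-0.34  0.33 -0.18] op 38.5 j6 0.24
```

>>> {"op": "carry_out", "data": {"steps": [[[1, 0, -0.15, 1.5, 0], [1, 0, 0, 1.5, 0], [1, 0, 0, 0, 0]]]}}

```text
clock: 31.75
eef_pos: [568.6, -5.1, 146.1]
tcp_rot: [0.0, 0.849, 0.528, 0.0]
force: [-3.4, -2.6, 12.6]
opening: 0.438
```

>>> {"op": "carry_out", "data": {"steps": [[[1, 0, 0, 1, 0], [1, 0, 0, 1, 0], [1, 0, 0, 0, 0]]]}}

```text
clock: 32.12
eef_pos: [568.7, -5.1, 144.8]
tcp_rot: [0.0, 0.849, 0.528, 0.0]
force: [-4.9, -0.9, 17.7]
opening: 0.441
```

```bash
python3 -c "
from h import *
st()"
```

```text
t 32.12 pos [568.7  -5.1 144.8] yaw_x 63.71 z [ 0.001 -0.001 -1.   ] F [-4.9 -0.9 17.7] M [-0.28  0.93 -0.18] op 38.8 j6 0.24
```

>>> {"op": "carry_out", "data": {"steps": [[[1, 0, -0.3, 1, 0], [1, 0, 0, 0.5, 0], [1, 0, 0, 0, 0], [1, 0, 0, 0, 0]]]}}

```text
clock: 32.62
eef_pos: [568.7, -5.1, 144.7]
tcp_rot: [0.001, 0.849, 0.528, 0.001]
force: [-7.9, -1.1, 27.3]
opening: 0.441
```

```bash
python3 - <<'E'
from h import *
S=shot('side');T=shot('top');s,R=st()
a=cv2.resize(S['bgr'][180:260,235:335],None,fx=7,fy=7,interpolation=cv2.INTER_CUBIC)
cv2.imwrite('pics/i1.png',a)
E
```

```text
t 32.73 pos [568.7  -5.1 144.7] yaw_x 63.71 z [ 0.002 -0.001 -1.   ] F [-8.4 -2.4 28.4] M [-0.25  1.56 -0.17] op 38.8 j6 0.24
```

View pics/i1.png

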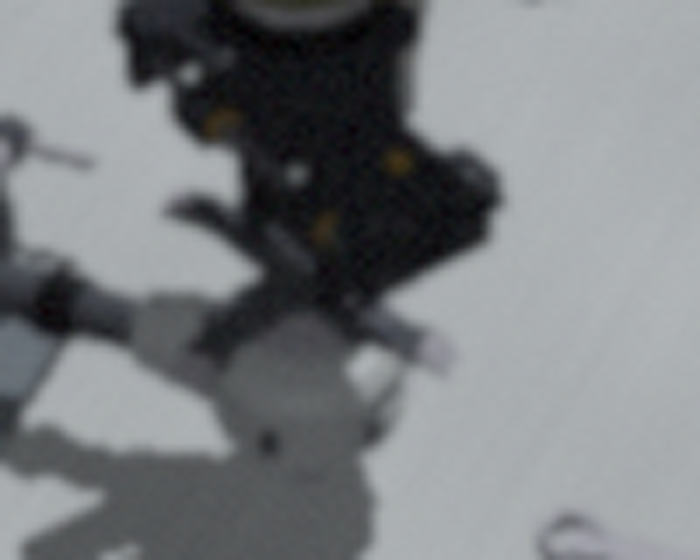

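```bash
python3 - <<'E'
from h import *
S=last('side')
im=cv2.resize(S['bgr'][180:260,235:335],None,fx=7,fy=7,interpolation=cv2.INTER_CUBIC)
for z,col in((133,(0,0,255)),(138,(0,255,255)),(128,(255,0,0))):
  for k in range(4):
    for r,off in((25,0),(50,1.5),(80,7)):
      a=np.radians(-18.9+off+90*k)
      q=(proj(S,(568.6+.6+r*np.cos(a),-5.2+1.5+r*np.sin(a),z))-[235,180]+.5)*7
      cv2.circle(im,tuple(int(v) for v in q),3,col,-1)
cv2.imwrite('pics/i2.png',im);st()
E
```

```text
t 32.73 pos [568.7  -5.1 144.7] yaw_x 63.71 z [ 0.002 -0.001 -1.   ] F [-8.4 -2.4 28.4] M [-0.25  1.56 -0.17] op 38.8 j6 0.24
```

View pics/i2.png

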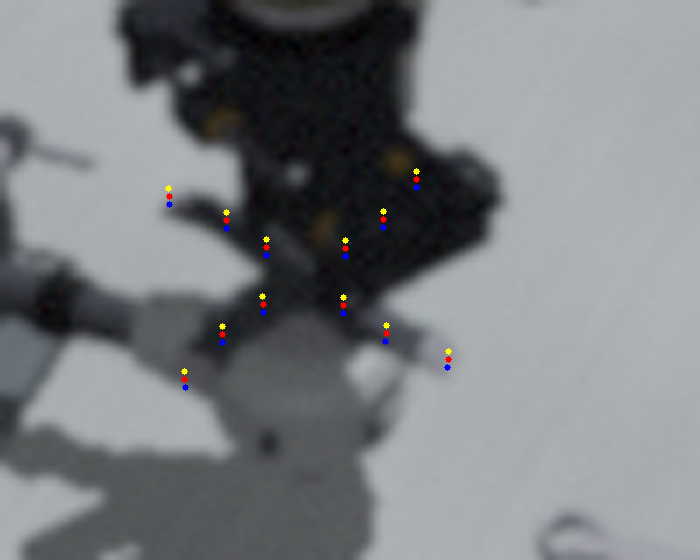

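>>> {"op": "carry_out", "data": {"steps": [[[1, 0, 0, 0, 0], [1, 0, 0, 0, 0]]]}}

```text
clock: 32.98
eef_pos: [568.7, -5.1, 144.7]
tcp_rot: [0.001, 0.849, 0.528, 0.001]
force: [-8.3, -1.5, 26.9]
opening: 0.444
```

```bash
python3 -c "
from h import *
st();print(close_job())"
```

```text
t 32.98 pos [568.7  -5.1 144.7] yaw_x 63.71 z [ 0.002 -0.001 -1.   ] F [-8.3 -1.5 26.9] M [-0.28  1.55 -0.14] op 39.1 j6 0.24
the job is handed in; nothing more can be done
None
```

The washer is threaded onto the sprung seat and the collar onto the washer. The rotor is meshed after turning about 26° and slid home, and the gripper still holds it pressed down. I handed the job in at 33 s.

**Last checks**
- **Press depth:** the tool stopped at z = 144.7 mm; I expected 145.3 mm with the seat bottomed. The last 1.5 mm of commanded push added about 10 N but moved it only 0.1 mm, so I take the spring to be bottomed. The 0.6 mm difference could be slight slip of the hub in the grip.
- **Force and hold:** the push was steady at about 27 N, with the hub gripped at 39 mm opening and 55 N.
- **Rotor position:** the tines in the side image lay about where I projected them for the pressed position.

**Not confirmed**
- **Clip groove:** the gripper hid it from both cameras, so its clearance follows only from the height and the stiff stop.
- **Side load:** about 8 N of sideways force and 1.5 N m of moment remained on the wrist. The rotor is probably a few tenths of a millimetre off centre or slightly tilted.
- **Camera agreement:** the two cameras disagreed by up to about 7 mm. I corrected them against the gripped washer and by feeling for the shaft with the collar.

The clip and the other things were not touched.

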